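# Load the card cage on the electronics bench

### The arm

A 6-joint arm with a two-finger parallel gripper is mounted at the origin on the work surface. World frame = base frame: x ahead of the robot, y to its left, z up, the work surface at z = 0. Lengths are in m, angles in rad, forces in N, time in s.
With the tool pointing down it reaches from about 0.275 to 0.85 m from the base axis. Payload 19 kg.
Tool frame: the origin (TCP) lies midway between the tips of the shut fingers; the grasp point (between the pads) lies 19 mm behind it; z points along the fingers, y is the line along which they close (so a half turn about z gives the same grasp; the last joint's range is limited). The gripper opens to 85 mm and grips with 20 to 120 N. Pads are 22 mm wide; open, the fingers measure 114 mm over their backs; the gripper's body (76 mm by 85 mm) begins 54 mm behind the grasp point. The pads swing forward as they close: fully open they stand 13 mm farther back than shut.
Start: joints at [-1.326, 0.15, 1.437, -0, 1.554, -0.134], TCP at [0.213, -0.534, 0.231] pointing down, gripper open.
Joint ranges: [-2.8, 2.8], [-0.68, 2.1], [0.12, 2.68], [-1.39, 4.53], [0.16, 2.79], [-2.81, 2.81]. Speed limits (rad/s): [1.89, 1.89, 2.22, 3.01, 3.01, 3.01].

### API

Orientations are given as a unit quaternion [w, x, y, z].
In Python, from station import r, eyes, hand_in gives the robot as it stands.
- The arm moves only by the tool apply_moves, never from a script. Its argument "steps" is a list of rows, each a list of 6 numbers: the shift along the tool's x, y, z scaled (see below), then the turn, a rotation vector about the tool's x, y, z scaled (see below). A call has 1 to 20 rows; each row shifts and turns the commanded pose from where the row before left it, along the tool's axes as they then stand; what a row does not reach is not made up. The controller multiplies each number of a shift by 0.2 m and each number of a turn by 90 degrees. A row lasts 1/12 s, in which the tool goes at most 41.7 mm and 7.16 degrees, less where a joint would pass 70% of its speed; a pose out of reach is approached as far as the arm can. A call with a number of a shift or a turn outside -1 to 1 is refused whole. A call with a gripper value outside its range is refused whole. "claw" is the finger opening in mm, from 0 to 85.4, set as the call begins (left out, the last holds). The fingers move at their own pace and stop on an object; "newtons" is the grip in N (left out, the last holds). Time passes only in rows, so rows that do not move let the fingers close. It gives the time, the measured TCP pose, the force, the opening and the grip force at its end, in the units of the state.
- r.observe(): the state, without advancing time (a new reading comes with each control period).
- eyes.get_image(name): name is "scene" or "top" or "wrist"; returns a dict with "frame" (480x640x3 uint8, blue, green, red), "z_map" (480x640 float32, m along the optical axis (not along the pixel's ray), 0 where there is no reading), "fx", "fy", "cx", "cy" (pixels), "extrinsics" (4x4, takes a point from camera to world coordinates); the wrist camera has in their place "tool_from_camera" (4x4, takes a point from camera to tool coordinates, whose origin is the TCP and whose axes are the flange's). Camera axes: x right, y up, looking along -z (the intrinsics and any distortion apply to the point x, -y, -z); pixel columns grow to the right and rows downward; lengths in m; the calibration is good to about 2 mm. A picture is of the moment at which its call begins: read the wrist's pose just before it.
- hand_in(): hands the job in; it is judged then, once.
The state is a dict: "time": time; "q": joint angles; "qvel": joint speeds; "tau": joint torques, N m; "position": TCP position; "tool_rot": TCP orientation; "force": force on the tool from outside, world axes, zero at the start; "torque": the same for the moment, N m; "finger_gap": finger opening in m; "finger_force": force on a finger pad.
Only numpy, scipy, OpenCV 4.12 (cv2) and the standard library are available. Lean on these libraries where they do the work, as an engineer would, in place of code of your own. Each camera call takes 0.05 s, during which the arm holds its last target. There are 200 camera calls.

### The job

Switch the card cage's supply off, then slide every circuit card that stands on the bench into a slot of its own in the cage and press it down firmly but without ramming until it is fully home; one slot, you cannot see which, is blanked deep inside, so a card that stops well short there must be drawn out and put in another. When all the cards are home, switch the supply on again, and leave the spool of solder standing where it is.

Things in the scene. Friction and masses are not known exactly. Their poses are not given: they have to be found in the camera images.
- cage: the card cage, an aluminium frame fixed on the bench, turned up to 0.2 rad. Origin: centre of its underside, on the bench; x along the width of a seated card, y along the row of five slots (52 mm apart), z up. A slot is a pair of black vertical guides 5.6 mm wide inside, reaching 11 mm in from end walls 95 mm apart, straight up to 64 mm above the bench, then flared up to 75 mm; the middle is open
- slot0 (a point): slot 0: point midway between its two guides, 64 mm above the bench; axes as the cage's. In every slot contact blocks 20 mm above the bench bear a card, resist with about 7 N, give way 8 mm and stay down at a hard stop: a card fully home has its lower edge 12 mm above the bench
- slot1 (a point): slot 1, the same. One slot of the five (a different one each time) has blanking keys deep in its guides, hardly to be seen: a card stops hard there with its lower edge 37 mm above the bench, 25 mm short; draw it out and use another slot
- slot2 (a point): slot 2, the same: the point midway between its two guides, 64 mm above the bench
- slot3 (a point): slot 3, the same: the point midway between its two guides, 64 mm above the bench
- slot4 (a point): slot 4, the same: the point midway between its two guides, 64 mm above the bench
- card0_mid (a point): circuit card, upright, 0.11-0.21 kg (one may be absent; all alike): green board 90 (x) x 3 (y) x 80 mm high; grey grip bar on top 40 (x) x 10 (y) mm, 80 to 102 mm above the lower edge. Heat sink (56 mm in x, 45 high) out to 19.5 mm at +y, transformer (44, 36 high) at -y, level with the lower edge. Either way round fits. Point: mid width and thickness, 50 mm above the lower edge
- card1_mid (a point): circuit card, upright, 0.11-0.21 kg (one may be absent; all alike): green board 90 (x) x 3 (y) x 80 mm high; grey grip bar on top 40 (x) x 10 (y) mm, 80 to 102 mm above the lower edge. Heat sink (56 mm in x, 45 high) out to 19.5 mm at +y, transformer (44, 36 high) at -y, level with the lower edge. Either way round fits. Point: mid width and thickness, 50 mm above the lower edge
- card2_mid (a point): circuit card, upright, 0.11-0.21 kg (one may be absent; all alike): green board 90 (x) x 3 (y) x 80 mm high; grey grip bar on top 40 (x) x 10 (y) mm, 80 to 102 mm above the lower edge. Heat sink (56 mm in x, 45 high) out to 19.5 mm at +y, transformer (44, 36 high) at -y, level with the lower edge. Either way round fits. Point: mid width and thickness, 50 mm above the lower edge
- card3_mid (a point): circuit card, upright, 0.11-0.21 kg (one may be absent; all alike): green board 90 (x) x 3 (y) x 80 mm high; grey grip bar on top 40 (x) x 10 (y) mm, 80 to 102 mm above the lower edge. Heat sink (56 mm in x, 45 high) out to 19.5 mm at +y, transformer (44, 36 high) at -y, level with the lower edge. Either way round fits. Point: mid width and thickness, 50 mm above the lower edge
- switch (a joint): supply switch of the cage, a black toggle lever on a grey block at the -y end of the cage, pivoting about the cage's y axis: 0 = OFF, leaning 0.5 rad towards the cage's -x (the robot's side); 1.0 rad = ON, leaning 0.5 rad to +x (away from the robot). It stays where it is left; push it with a fingertip, about 1 to 3 N
- switch_tip (a point): the tip of the switch's lever (centre of its black ball, 26 mm across; the pivot is 70 mm away, at x = 0, y = -185 mm in the cage frame, 28 mm above the bench; the grey block is 70 x 50 mm)
- spool: a 0.5 kg spool of solder standing among the cards, 62 mm across and 54 mm high; origin at the centre of its underside. Not part of the job: leave it standing where it is
There are look-alikes about, which are no part of the job. Leave any yellow look-alike of the spool alone.

How it is judged:
By the outcome, as a careful person would: the job done as asked, in the order asked, and still so for the second after the job is handed in, with the robot touching nothing.
Of card0, card1, card2, card3 only 3 to 4 are there at a start; the rules pass over those that are not, and their reading is None.
At some moment in a run one of card0, card1, card2, card3 may be knocked a few centimetres aside while the robot is not near it.
It also fails if it takes over 210 s, if anything falls off the work surface, if the arm or the gripper's body presses on something with over 40 N, if the wrist force passes 120 N, or if a joint passes its speed limit or range.

## Working session

There is one attempt and no reset: what is moved stays moved. The work goes in short steps, Python scripts to look and compute and a tool call to move; the robot and the scene stay as the last step left them, time stands still between calls to the robot, and variables do not carry over. Pictures are saved under pics/ and viewed, at most 14 in all, crops included, and the job is handed in when it is done.

Besides the shell and the picture viewer there is one more tool, called after "Request:" by a JSON object that holds its "name" and its "arguments", one argument or row to a line. apply_moves: Moves the arm, as the interface text tells. Its arguments: {"type":"object","properties":{"steps":{"type":"array","items":{"type":"array","items":{"type":"number"}}},"claw":{"type":"number"},"newtons":{"type":"number"}},"required":["steps"]}

```bash
mkdir -p pics; ls; cat > h.py <<'E'
import numpy as np,cv2
from station import r,eyes,hand_in
from scipy.spatial.transform import Rotation as R
def tool():
    s=r.observe();w,x,y,z=s['tool_rot'];T=np.eye(4);T[:3,:3]=R.from_quat([x,y,z,w]).as_matrix();T[:3,3]=s['position'];return T,s
def shot(n):
    T,s=tool();i=eyes.get_image(n)
    i['E']=T@np.array(i['tool_from_camera']) if n=='wrist' else np.array(i['extrinsics'])
    return i
def cloud(i):
    z=i['z_map'];v,u=np.mgrid[:480,:640]
    P=np.stack([(u-i['cx'])/i['fx']*z,-(v-i['cy'])/i['fy']*z,-z,np.ones_like(z)],-1)
    W=(P@i['E'].T)[...,:3];W[z==0]=np.nan;return W
E
python3 - <<'E'
from h import *
for n in ('top','scene'):
    i=shot(n);cv2.imwrite(f'pics/{n}1.png',i['frame']);print(n,[k for k in i],i['fx'],i['cx'],i['cy'],i['E'].round(3).tolist())
    np.savez(f'{n}1.npz',W=cloud(i),f=i['frame'])
print(r.observe())
E
```

```text
pics
top ['frame', 'z_map', 'fx', 'fy', 'cx', 'cy', 'extrinsics', 'E'] 434.6553380998018 319.26659548391234 240.53073766433096 [[0.028, 0.998, -0.062, 0.452], [-0.999, 0.03, 0.026, -0.013], [0.028, 0.062, 0.998, 0.833], [0.0, 0.0, 0.0, 1.0]]
scene ['frame', 'z_map', 'fx', 'fy', 'cx', 'cy', 'extrinsics', 'E'] 606.5677383224396 329.25577436077054 233.95878555133675 [[-0.002, -0.856, 0.517, 1.062], [1.0, -0.002, 0.001, -0.033], [0.0, 0.517, 0.856, 0.982], [0.0, 0.0, 0.0, 1.0]]
{'time': 0.1, 'q': array([-1.32598332e+00,  1.50914920e-01,  1.43794677e+00, -8.51032704e-06,
        1.55377213e+00, -1.33999639e-01]), 'qvel': array([-0.00022894, -0.00218117, -0.00108472,  0.00041906, -0.00092321,
       -0.00037348]), 'tau': array([ 3.99267068e-03, -7.14383626e+01, -5.71790206e+01,  8.91745344e-08,
        7.16353286e-03,  7.54728444e-05]), 'position': array([ 0.21257277, -0.53403696,  0.23075788]), 'tool_rot': array([-5.19549913e-04,  9.82116036e-01,  1.88275914e-01, -3.30770776e-05]), 'force': array([ 0.35626359,  0.72662873, -0.73186838]), 'torque': array([-0.03900681,  0.04653185,  0.06156911]), 'finger_force': 0.0, 'finger_gap': 0.08556486528165122}
```

View pics/top1.png

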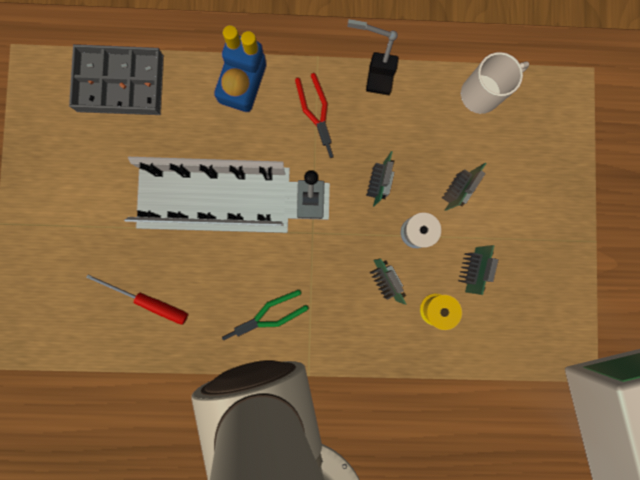

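View pics/scene1.png

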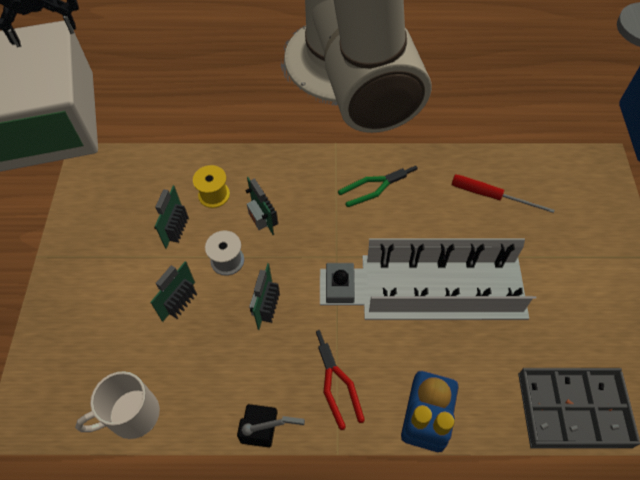

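Both views show four cards: top-view pixels (381,180), (465,187), (388,281) and (480,270). The white spool is at (423,230), between the cards, and the yellow look-alike is at (441,312). The cage is at (210,195), with its switch ball at (311,178) leaning to +x, so it is ON.

```bash
python3 - <<'E'
from h import *
for n in('top1','scene1'):
    d=np.load(n+'.npz');W=d['W'];f=d['f']
    x,y,z=W[...,0],W[...,1],W[...,2]
    print(n,'table z',np.nanmedian(z[(abs(x-.4)<.2)&(y<.0)]))
    reg=(y<-.03)&(y>-.5)&(x>.2)&(x<.65)
    for lo,hi in((.09,.115),(.06,.084)):
        m=((z>lo)&(z<hi)&reg).astype(np.uint8)
        k,l,s,c=cv2.connectedComponentsWithStats(m)
        for j in range(1,k):
            if s[j,4]<25: continue
            p=W[l==j];q=p[:,:2];(cx,cy),wh,a=cv2.minAreaRect((q*1000).astype(np.float32))
            ev,V=np.linalg.eigh(np.cov(q.T));v=V[:,1]
            print(lo,'px',c[j].round(),s[j,4],'med',q.mean(0).round(4),'rect',round(cx),round(cy),np.round(wh),round(a),'dir',round(np.degrees(np.arctan2(v[1],v[0])),1),'z',np.median(p[:,2]).round(4))
    # ball and cage
    hsv=cv2.cvtColor(f,cv2.COLOR_BGR2HSV);dark=(f.max(-1)<45)
    cg=(y>-.08)&(y<.45)&(x>.42)&(x<.68)
    for nm,m in(('dark',dark&cg&(z>.03)),('wall',cg&(z>.055)&~dark),('plate',cg&(z>.002)&(z<.02)&~dark)):
        k,l,s,c=cv2.connectedComponentsWithStats(m.astype(np.uint8))
        for j in range(1,k):
            if s[j,4]<15: continue
            p=W[l==j];q=p[:,:2];(cx,cy),wh,a=cv2.minAreaRect((q*1000).astype(np.float32))
            print(nm,c[j].round(),s[j,4],p.mean(0).round(4),'zmax',p[:,2].max().round(4),'rect',round(cx,1),round(cy,1),np.round(wh),round(a,1))
E
```

```text
top1 table z 0.0007514354815366664
0.09 px [388. 173.] 159 med [ 0.6164 -0.1457] rect 617 -146 [10. 40.] 78 dir 167.8 z 0.1016
0.09 px [476. 181.] 172 med [ 0.6076 -0.2986] rect 609 -300 [10. 41.] 59 dir 147.9 z 0.1017
0.09 px [492. 269.] 203 med [ 0.4569 -0.3265] rect 457 -328 [11. 40.] 78 dir 166.9 z 0.1015
0.09 px [395. 281.] 165 med [ 0.4323 -0.1612] rect 433 -162 [40. 10.] 31 dir -149.9 z 0.1016
0.06 px [481. 168.] 42 med [ 0.6384 -0.3178] rect 636 -316 [ 4. 27.] 52 dir 144.5 z 0.0766
0.06 px [463. 196.] 85 med [ 0.5867 -0.2855] rect 597 -291 [ 8. 63.] 64 dir 150.5 z 0.0761
0.06 px [381. 193.] 50 med [ 0.5857 -0.1391] rect 586 -140 [ 4. 26.] 77 dir 167.8 z 0.0786
0.06 px [485. 269.] 250 med [ 0.4569 -0.3269] rect 457 -327 [ 7. 90.] 76 dir 166.9 z 0.0716
0.06 px [383. 265.] 51 med [ 0.4599 -0.1451] rect 460 -146 [24.  3.] 31 dir -150.0 z 0.0781
0.06 px [402. 298.] 47 med [ 0.403  -0.1789] rect 406 -180 [27. 10.] 39 dir -146.4 z 0.0777
dark [150. 168.] 113 [0.6203 0.2733 0.0583] zmax 0.0784 rect 621.2 273.1 [10. 22.] 0.8
dark [179. 169.] 104 [0.6203 0.2214 0.0588] zmax 0.0782 rect
[... 4204 characters left out ...]
k [515. 292.] 63 [0.6228 0.275  0.0689] zmax 0.0802 rect 622.6 273.1 [10. 22.] 2.3
wall [445. 243.] 1577 [0.5289 0.1681 0.0713] zmax 0.0838 rect 531.8 169.8 [ 22. 270.] 0.3
wall [343. 272.] 21 [ 0.6018 -0.0115  0.102 ] zmax 0.1062 rect 601.4 -12.7 [25.  9.] 66.7
wall [450. 297.] 777 [0.6313 0.1655 0.0687] zmax 0.0829 rect 626.3 169.5 [ 23. 270.] 0.2
wall [395. 290.] 15 [0.6205 0.0747 0.0744] zmax 0.078 rect 621.0 75.3 [13.  6.] 29.2
wall [488. 290.] 19 [0.6194 0.2297 0.0718] zmax 0.0802 rect 620.1 230.2 [13.  7.] 35.1
wall [519. 290.] 18 [0.619  0.2813 0.0722] zmax 0.0783 rect 621.1 280.5 [10. 10.] 80.1
plate [453. 278.] 19680 [0.5617 0.189  0.0054] zmax 0.02 rect 550.0 185.0 [260. 530.] 0.0
```

Request:
{"name": "apply_moves", "arguments": {
  "claw": 0,
  "newtons": 40,
  "steps": [
    [0, 0, 0, 0, 0, 0.0603],
    [0, 0, 0, 0, 0, 0.0603],
    [0, 0, 0, 0, 0, 0.0603],
    [0, 0, 0, 0, 0, 0.0603],
    [0.11, -0.13, 0, 0, 0, 0],
    [0.11, -0.13, 0, 0, 0, 0],
    [0.11, -0.13, 0, 0, 0, 0],
    [0.11, -0.13, 0, 0, 0, 0],
    [0.11, -0.13, 0, 0, 0, 0],
    [0.11, -0.13, 0, 0, 0, 0],
    [0.11, -0.13, 0, 0, 0, 0],
    [0.11, -0.13, 0, 0, 0, 0],
    [0.11, -0.13, 0, 0, 0, 0],
    [0.11, -0.13, 0, 0, 0, 0],
    [0.11, -0.13, 0, 0, 0, 0],
    [0.11, -0.13, 0, 0, 0, 0],
    [0.11, -0.13, 0, 0, 0, 0],
    [0.11, -0.13, 0, 0, 0, 0],
    [0.11, -0.13, 0, 0, 0, 0],
    [0.11, -0.13, 0, 0, 0, 0]
  ]
}}

```text
time: 1.77
position: [0.5654, -0.1166, 0.231]
tool_rot: [-0.0, 1.0, 0.0, -0.0]
force: [-0.5, -0.6, -0.5]
finger_gap: -0.0001
finger_force: 0.0
```

Request:
{"name": "apply_moves", "arguments": {
  "steps": [
    [0.118, -0.126, 0, 0, 0, 0],
    [0.118, -0.126, 0, 0, 0, 0],
    [0.118, -0.126, 0, 0, 0, 0],
    [0.118, -0.126, 0, 0, 0, 0],
    [0, 0, 0.146, 0, 0, 0],
    [0, 0, 0.146, 0, 0, 0],
    [0, 0, 0.146, 0, 0, 0],
    [0, 0, 0.146, 0, 0, 0],
    [0, 0, 0.146, 0, 0, 0],
    [0, 0, 0, 0, 0, 0],
    [-0.06, 0, 0, 0, 0, 0],
    [-0.06, 0, 0, 0, 0, 0],
    [-0.06, 0, 0, 0, 0, 0],
    [-0.06, 0, 0, 0, 0, 0],
    [-0.06, 0, 0, 0, 0, 0],
    [-0.06, 0, 0, 0, 0, 0],
    [-0.04, 0, 0, 0, 0, 0],
    [-0.02, 0, 0, 0, 0, 0],
    [0, 0, 0, 0, 0, 0]
  ]
}}

```text
time: 3.35
position: [0.5749, -0.0175, 0.0862]
tool_rot: [0.0, 1.0, -0.0, 0.0]
force: [-0.8, -0.6, -0.4]
finger_gap: 0.0001
finger_force: 0.0
```

Request:
{"name": "apply_moves", "arguments": {
  "steps": [
    [-0.01, 0, 0, 0, 0, 0],
    [-0.01, 0, 0, 0, 0, 0],
    [-0.01, 0, 0, 0, 0, 0],
    [0, 0, 0, 0, 0, 0]
  ]
}}

```text
time: 3.68
position: [0.5715, -0.0176, 0.0859]
tool_rot: [0.0, 1.0, -0.0, 0.003]
force: [19.9, -0.7, -7.3]
finger_gap: 0.0001
finger_force: 10.0
```

```bash
python3 - <<'E'
from h import *
i=shot('scene');f=i['frame'];W=cloud(i)
cv2.imwrite('pics/s2.png',cv2.resize(f[180:340,280:440],None,fx=3,fy=3))
w=shot('wrist');print(w['fx'],w['cx'],w['cy'],np.array(w['tool_from_camera']).round(3).tolist())
E
```

```text
418.0786716026732 312.8229595729646 242.68320697681173 [[-0.001, 0.957, 0.29, 0.074], [1.0, 0.001, 0.001, 0.001], [0.001, 0.29, -0.957, -0.141], [0.0, 0.0, 0.0, 1.0]]
```

View pics/s2.png

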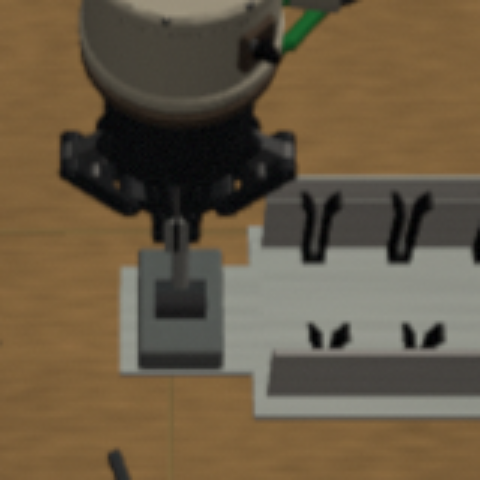

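The lever now leans toward the robot, and the 20 N reading shows it is against its stop, so the supply is OFF. Next I'll take a wrist view of the slots.

Request:
{"name": "apply_moves", "arguments": {
  "claw": 50,
  "steps": [
    [0.05, 0, 0, 0, 0, 0],
    [0, 0, -0.145, 0, 0, 0],
    [0, 0, -0.145, 0, 0, 0],
    [0, 0, -0.145, 0, 0, 0],
    [0, 0, -0.145, 0, 0, 0],
    [0, 0, -0.145, 0, 0, 0],
    [0, -0.135, 0, 0, 0, 0],
    [0, -0.135, 0, 0, 0, 0],
    [0, -0.135, 0, 0, 0, 0],
    [0, -0.135, 0, 0, 0, 0],
    [0, -0.135, 0, 0, 0, 0],
    [0, 0, 0, 0, 0, 0],
    [0, 0, 0, 0, 0, 0],
    [0, 0, 0, 0, 0, 0]
  ]
}}

```text
time: 4.95
position: [0.5792, 0.1173, 0.2302]
tool_rot: [0.0, 1.0, 0.0, -0.0]
force: [0.0, -0.4, 0.3]
finger_gap: 0.0502
finger_force: 0.0
```

```bash
cat >> h.py <<'E'
def bars(W,lo=.092,hi=.115,box=(.2,.75,-.55,.5)):
    x,y,z=W[...,0],W[...,1],W[...,2]
    m=((z>lo)&(z<hi)&(x>box[0])&(x<box[1])&(y>box[2])&(y<box[3])).astype(np.uint8)
    k,l,s,c=cv2.connectedComponentsWithStats(m)
    for j in range(1,k):
        if s[j,4]<60: continue
        p=W[l==j];(cx,cy),wh,a=cv2.minAreaRect((p[:,:2]*1000).astype(np.float32))
        v=np.linalg.eigh(np.cov(p[:,:2].T))[1][:,1]
        print('bar px',c[j].round(),s[j,4],'rect',round(cx,1),round(cy,1),np.round(wh),'mean',p.mean(0).round(4),'dir',round((np.degrees(np.arctan2(v[1],v[0]))+90)%180-90,1))
E
python3 - <<'E'
from h import *
i=shot('wrist');f=i['frame'];W=cloud(i);cv2.imwrite('pics/w1.png',f)
x,y,z=W[...,0],W[...,1],W[...,2]
for b in ((.52,.56),(.6,.64)):
    m=(f.max(-1)<50)&(z>.03)&(x>b[0])&(x<b[1])&(y>.03)&(y<.3)
    k,l,s,c=cv2.connectedComponentsWithStats(m.astype(np.uint8))
    for j in range(1,k):
        if s[j,4]<30: continue
        p=W[l==j];t=p[p[:,2]>.07]
        print(c[j].round(),s[j,4],p.min(0).round(4),p.max(0).round(4),'top y',t[:,1].min().round(4) if len(t) else 0,t[:,1].max().round(4) if len(t) else 0)
print(tool()[0].round(4).tolist())
E
```

```text
[115. 263.] 843 [0.5323 0.2625 0.03  ] [0.5465 0.2865 0.0757] top y 0.2625 0.286
[180. 263.] 713 [0.533  0.2105 0.0302] [0.5465 0.2338 0.076 ] top y 0.2105 0.2338
[245. 263.] 618 [0.5336 0.1591 0.0301] [0.5465 0.1817 0.0762] top y 0.1591 0.1817
[320. 265.] 229 [0.5345 0.1059 0.0303] [0.5463 0.1151 0.0754] top y 0.1075 0.1121
[369. 261.] 203 [0.5348 0.0694 0.0304] [0.5466 0.0772 0.0753] top y 0.0731 0.0772
[384. 264.] 336 [0.5351 0.055  0.0301] [0.5465 0.0641 0.0748] top y 0.055 0.06
[303. 264.] 194 [0.5333 0.1214 0.0318] [0.5465 0.1288 0.0752] top y 0.1251 0.1288
[167. 158.] 576 [0.6189 0.2105 0.0301] [0.6299 0.2334 0.0758] top y 0.2105 0.2334
[237. 158.] 465 [0.619  0.1589 0.0307] [0.63   0.1816 0.0754] top y 0.1589 0.1816
[301. 158.] 191 [0.6191 0.1214 0.0317] [0.6299 0.1294 0.0758] top y 0.1251 0.1294
[321. 158.] 174 [0.6193 0.1074 0.0623] [0.6297 0.1152 0.0753] top y 0.1074 0.1117
[384. 158.] 457 [0.6191 0.0546 0.03  ] [0.63   0.0782 0.0753] top y 0.0546 0.0782
[ 97. 158.] 694 [0.619  0.2625 0.0303] [0.6297 0.286  0.0763] top y 0.2625 0.286
[[1.0, -0.0005, -0.0005, 0.5792], [-0.0005, -1.0, -0.0002, 0.1169], [-0.0005, 0.0002, -1.0, 0.2302], [0.0, 0.0, 0.0, 1.0]]
```

View pics/w1.png

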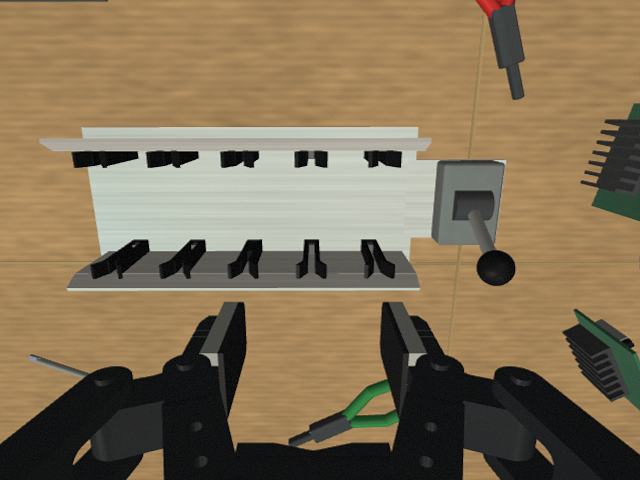

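Request:
{"name": "apply_moves", "arguments": {
  "claw": 40,
  "steps": [
    [-0.01, 0.17, 0, 0, 0, 0],
    [-0.01, 0.17, 0, 0, 0, 0],
    [-0.01, 0.17, 0, 0, 0, 0],
    [-0.01, 0.17, 0, 0, 0, 0],
    [-0.01, 0.17, 0, 0, 0, 0],
    [-0.01, 0.17, 0, 0, 0, 0],
    [-0.01, 0.17, 0, 0, 0, 0],
    [-0.01, 0.17, 0, 0, 0, 0],
    [-0.01, 0.17, 0, 0, 0, 0],
    [-0.01, 0.17, 0, 0, 0, 0],
    [0, 0, 0, 0, 0, 0],
    [0, 0, 0, 0, 0, 0]
  ]
}}

```text
time: 6.0
position: [0.5582, -0.2251, 0.2299]
tool_rot: [-0.0, 1.0, -0.002, -0.0]
force: [-0.2, 0.8, 0.4]
finger_gap: 0.0401
finger_force: 0.0
```

```bash
cat > look.py <<'E'
from h import *
i=shot('wrist');bars(cloud(i));T,s=tool();print(T[:3,3].round(4),'theta',np.degrees(np.arctan2(T[1,0],T[0,0])).round(2),s['time'])
E
python3 look.py
```

```text
bar px [188. 137.] 1231 rect 619.9 -146.0 [11. 40.] mean [ 0.6203 -0.1471  0.1001] dir -12.2
bar px [428. 150.] 1195 rect 610.6 -299.7 [11. 40.] mean [ 0.6112 -0.2991  0.1   ] dir -32.0
bar px [ 13. 242.] 832 rect 549.7 -19.0 [18. 24.] mean [ 0.5505 -0.0198  0.0972] dir 3.4
bar px [452. 350.] 674 rect 464.5 -328.4 [11. 30.] mean [ 0.4667 -0.3279  0.0993] dir -12.9
[ 0.5585 -0.2237  0.2301] theta -0.15 6.05
```

Request:
{"name": "apply_moves", "arguments": {
  "steps": [
    [0.099, -0.13, 0, 0, 0, 0],
    [0.099, -0.13, 0, 0, 0, 0],
    [0.099, -0.13, 0, 0, 0, 0],
    [0, 0, 0, 0, 0, 0.067],
    [0, 0, 0, 0, 0, 0.067],
    [0, 0, 0, 0, 0, 0],
    [0, 0, 0, 0, 0, 0],
    [0, 0, 0.13, 0, 0, 0],
    [0, 0, 0.13, 0, 0, 0],
    [0, 0, 0.13, 0, 0, 0],
    [0, 0, 0.13, 0, 0, 0],
    [0, 0, 0.13, 0, 0, 0],
    [0, 0, 0.06, 0, 0, 0],
    [0, 0, 0.06, 0, 0, 0],
    [0, 0, 0.02, 0, 0, 0],
    [0, 0, 0, 0, 0, 0]
  ]
}}

```text
time: 7.38
position: [0.6184, -0.1445, 0.0722]
tool_rot: [-0.0, 0.995, -0.105, -0.0]
force: [0.8, -0.7, 0.5]
finger_gap: 0.04
finger_force: 0.0
```

Request:
{"name": "apply_moves", "arguments": {
  "claw": 0,
  "newtons": 60,
  "steps": [
    [0, 0, 0, 0, 0, 0],
    [0, 0, 0, 0, 0, 0],
    [0, 0, 0, 0, 0, 0],
    [0, 0, 0, 0, 0, 0],
    [0, 0, 0, 0, 0, 0],
    [0, 0, 0, 0, 0, 0]
  ]
}}

```text
time: 7.88
position: [0.619, -0.1448, 0.0736]
tool_rot: [0.0, 0.994, -0.105, 0.001]
force: [-0.5, -2.1, 7.1]
finger_gap: 0.0089
finger_force: 59.8
```

Request:
{"name": "apply_moves", "arguments": {
  "steps": [
    [0, 0, -0.1, 0, 0, 0],
    [0, 0, -0.165, 0, 0, 0],
    [0, 0, -0.165, 0, 0, 0],
    [0, 0, -0.165, 0, 0, 0],
    [0, 0, -0.06, 0, 0, -0.067],
    [0, 0, 0, 0, 0, -0.067],
    [-0.0144, -0.161, 0, 0, 0, 0],
    [-0.0144, -0.161, 0, 0, 0, 0],
    [-0.0144, -0.161, 0, 0, 0, 0],
    [-0.0144, -0.161, 0, 0, 0, 0],
    [-0.0144, -0.161, 0, 0, 0, 0],
    [-0.0144, -0.161, 0, 0, 0, 0],
    [-0.0144, -0.161, 0, 0, 0, 0],
    [-0.0144, -0.161, 0, 0, 0, 0],
    [-0.0144, -0.161, 0, 0, 0, 0],
    [-0.0144, -0.161, 0, 0, 0, 0],
    [-0.0144, -0.161, 0, 0, 0, 0],
    [-0.0144, -0.161, 0, 0, 0, 0],
    [-0.0144, -0.161, 0, 0, 0, 0],
    [0, 0, 0, 0, 0, 0]
  ]
}}

```text
time: 9.55
position: [0.5798, 0.2792, 0.2034]
tool_rot: [-0.001, 1.0, 0.002, -0.0]
force: [-0.2, 1.0, -3.1]
finger_gap: 0.0086
finger_force: 59.0
```

Request:
{"name": "apply_moves", "arguments": {
  "steps": [
    [0, 0, 0, 0, 0, 0],
    [0, 0, 0, 0, 0, 0],
    [0, 0, 0, 0, 0, 0]
  ]
}}

```text
time: 9.8
position: [0.5812, 0.2733, 0.2035]
tool_rot: [0.0, 1.0, -0.0, 0.0]
force: [0.4, -0.6, -1.2]
finger_gap: 0.0091
finger_force: 59.0
```

```bash
python3 - <<'E'
from h import *
i=shot('wrist');f=i['frame'];W=cloud(i);cv2.imwrite('pics/w2.png',f)
T,s=tool();print(T[:3,3].round(4),'theta',np.degrees(np.arctan2(T[1,0],T[0,0])).round(2),s['force'],s['finger_gap'])
hsv=cv2.cvtColor(f,cv2.COLOR_BGR2HSV);g=(hsv[...,0]>40)&(hsv[...,0]<90)&(hsv[...,1]>80)&(W[...,2]>.1)
k,l,st,c=cv2.connectedComponentsWithStats(g.astype(np.uint8))
for j in range(1,k):
    if st[j,4]>100:
        p=W[l==j];print(c[j],st[j],p.min(0).round(4),p.max(0).round(4))
E
```

```text
[0.5813 0.2732 0.2035] theta -0.06 [-0.52504876 -0.37041972 -1.37316025] 0.009077564602128198
[312.93205128 228.90128205] [309 175  10 102 780] [0.6018 0.2707 0.1327] [0.6276 0.2741 0.2107]
[313.02727273 421.54545455] [310 414   7  16 110] [0.5368 0.2716 0.2074] [0.5456 0.274  0.2102]
```

View pics/w2.png

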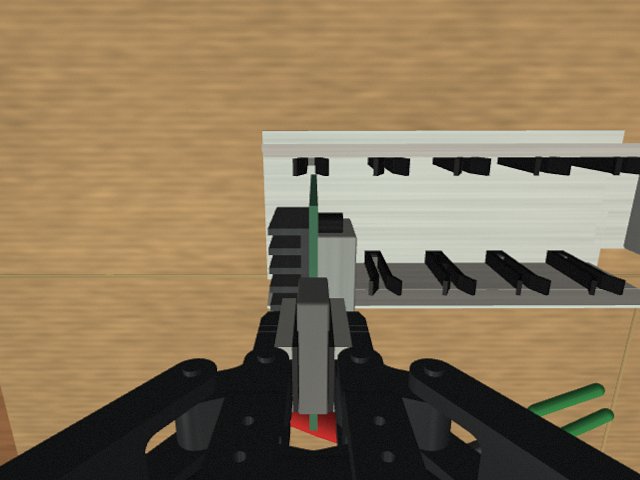

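The card is held upright (green edge at pixel column 313) over slot 4. It needs about 1.5 mm more in +y.

Request:
{"name": "apply_moves", "arguments": {
  "steps": [
    [0.0025, -0.007, 0.08, 0, 0, 0],
    [0, 0, 0.1, 0, 0, 0],
    [0, 0, 0.08, 0, 0, 0],
    [0, 0, 0, 0, 0, 0],
    [0, 0, 0.015, 0, 0, 0],
    [0, 0, 0.015, 0, 0, 0],
    [0, 0, 0.015, 0, 0, 0],
    [0, 0, 0.015, 0, 0, 0],
    [0, 0, 0.015, 0, 0, 0],
    [0, 0, 0.015, 0, 0, 0],
    [0, 0, 0, 0, 0, 0]
  ]
}}

```text
time: 10.77
position: [0.5814, 0.2755, 0.1327]
tool_rot: [0.0, 1.0, -0.0, -0.0]
force: [-0.2, 1.1, -1.6]
finger_gap: 0.0091
finger_force: 58.9
```

```bash
cat > st.py <<'E'
from h import *
T,s=tool();print(s['time'],T[:3,3].round(4),'theta',np.degrees(np.arctan2(T[1,0],T[0,0])).round(2),s['force'].round(1),s['torque'].round(2),s['finger_gap'].round(4))
E
python3 st.py
```

```text
Traceback (most recent call last):
  File "st.py", line 2, in <module>
    T,s=tool();print(s['time'],T[:3,3].round(4),'theta',np.degrees(np.arctan2(T[1,0],T[0,0])).round(2),s['force'].round(1),s['torque'].round(2),s['finger_gap'].round(4))
                                                                                                                                                ^^^^^^^^^^^^^^^^^^^^^
AttributeError: 'float' object has no attribute 'round'
```

Request:
{"name": "apply_moves", "arguments": {
  "steps": [
    [0, 0, 0.02, 0, 0, 0],
    [0, 0, 0.02, 0, 0, 0],
    [0, 0, 0.02, 0, 0, 0],
    [0, 0, 0.02, 0, 0, 0],
    [0, 0, 0.02, 0, 0, 0],
    [0, 0, 0.015, 0, 0, 0],
    [0, 0, 0.01, 0, 0, 0],
    [0, 0, 0.01, 0, 0, 0],
    [0, 0, 0, 0, 0, 0]
  ]
}}

```text
time: 11.52
position: [0.5814, 0.2755, 0.1059]
tool_rot: [0.0, 1.0, -0.0, -0.0]
force: [0.1, -0.4, -3.2]
finger_gap: 0.0089
finger_force: 58.9
```

Request:
{"name": "apply_moves", "arguments": {
  "steps": [
    [0, 0, 0.015, 0, 0, 0],
    [0, 0, 0.015, 0, 0, 0],
    [0, 0, 0.015, 0, 0, 0],
    [0, 0, 0.012, 0, 0, 0],
    [0, 0, 0.008, 0, 0, 0],
    [0, 0, 0.008, 0, 0, 0],
    [0, 0, 0.008, 0, 0, 0],
    [0, 0, 0.008, 0, 0, 0],
    [0, 0, 0.008, 0, 0, 0],
    [0, 0, 0.005, 0, 0, 0],
    [0, 0, 0, 0, 0, 0]
  ]
}}

```text
time: 12.43
position: [0.5816, 0.2756, 0.0862]
tool_rot: [-0.0, 1.0, -0.0, 0.0]
force: [-1.1, 0.3, 2.5]
finger_gap: 0.0093
finger_force: 59.9
```

Request:
{"name": "apply_moves", "arguments": {
  "steps": [
    [0, 0, 0.005, 0, 0, 0],
    [0, 0, 0.005, 0, 0, 0],
    [0, 0, 0.005, 0, 0, 0],
    [0, 0, 0, 0, 0, 0]
  ]
}}

```text
time: 12.77
position: [0.5818, 0.2759, 0.0854]
tool_rot: [-0.0, 1.0, 0.0, 0.001]
force: [-11.7, -3.0, 27.6]
finger_gap: 0.0093
finger_force: 63.5
```

Hard stop at TCP z 85 mm puts the lower edge at 12 mm, so card 1 is home in slot 4. I'll release it and move to view the next card.

Request:
{"name": "apply_moves", "arguments": {
  "claw": 32,
  "steps": [
    [0, 0, 0, 0, 0, 0],
    [0, 0, 0, 0, 0, 0],
    [0, 0, 0, 0, 0, 0],
    [0, 0, -0.1, 0, 0, 0],
    [0, 0, -0.155, 0, 0, 0],
    [0, 0, -0.155, 0, 0, 0],
    [0, 0, -0.155, 0, 0, 0],
    [0, 0, -0.155, 0, 0, 0],
    [-0.005, 0.195, 0, 0, 0, 0],
    [-0.005, 0.195, 0, 0, 0, 0],
    [-0.005, 0.195, 0, 0, 0, 0],
    [-0.005, 0.195, 0, 0, 0, 0],
    [-0.005, 0.195, 0, 0, 0, 0],
    [-0.005, 0.195, 0, 0, 0, 0],
    [-0.005, 0.195, 0, 0, 0, 0],
    [-0.005, 0.195, 0, 0, 0, 0],
    [-0.005, 0.195, 0, 0, 0, 0],
    [-0.005, 0.195, 0, 0, 0, 0],
    [-0.005, 0.195, 0, 0, 0, 0],
    [-0.005, 0.195, 0, 0, 0, 0]
  ]
}}

```text
time: 14.43
position: [0.569, -0.1944, 0.2267]
tool_rot: [-0.0, 1.0, -0.0, -0.0]
force: [0.7, 0.3, -0.2]
finger_gap: 0.0318
finger_force: 0.0
```

Request:
{"name": "apply_moves", "arguments": {
  "steps": [
    [0, 0.15, 0, 0, 0, 0],
    [0, 0.15, 0, 0, 0, 0],
    [0, 0, 0, 0, 0, 0],
    [0, 0, 0, 0, 0, 0],
    [0, 0, 0, 0, 0, 0]
  ]
}}

```text
time: 14.85
position: [0.5695, -0.2522, 0.2265]
tool_rot: [-0.0, 1.0, -0.0, -0.0]
force: [0.8, 0.1, 0.4]
finger_gap: 0.032
finger_force: 0.0
```

```bash
sed -i "s/s\['finger_gap'\].round(4)/s['finger_gap']/" st.py; python3 look.py
```

```text
bar px [386. 169.] 1135 rect 610.5 -299.7 [11. 40.] mean [ 0.6113 -0.2993  0.1001] dir -31.9
bar px [421. 352.] 110 rect 476.9 -332.3 [12.  6.] mean [ 0.4777 -0.3321  0.0973] dir 67.3
[ 0.5696 -0.2517  0.2268] theta 0.02 14.9
```

Request:
{"name": "apply_moves", "arguments": {
  "steps": [
    [0.098, 0.118, 0, 0, 0, 0],
    [0.098, 0.118, 0, 0, 0, 0],
    [0, 0, 0, 0, 0, 0.071],
    [0, 0, 0, 0, 0, 0.071],
    [0, 0, 0, 0, 0, 0.071],
    [0, 0, 0, 0, 0, 0.071],
    [0, 0, 0, 0, 0, 0.071],
    [0, 0, 0, 0, 0, 0],
    [0, 0, 0.13, 0, 0, 0],
    [0, 0, 0.13, 0, 0, 0],
    [0, 0, 0.13, 0, 0, 0],
    [0, 0, 0.13, 0, 0, 0],
    [0, 0, 0.11, 0, 0, 0],
    [0, 0, 0.06, 0, 0, 0],
    [0, 0, 0.05, 0, 0, 0],
    [0, 0, 0.025, 0, 0, 0],
    [0, 0, 0, 0, 0, 0]
  ]
}}

```text
time: 16.32
position: [0.6088, -0.2994, 0.0736]
tool_rot: [-0.0, 0.962, -0.275, -0.0]
force: [-0.8, -0.1, -0.7]
finger_gap: 0.0321
finger_force: 0.0
```

Request:
{"name": "apply_moves", "arguments": {
  "claw": 0,
  "steps": [
    [0, 0, 0, 0, 0, 0],
    [0, 0, 0, 0, 0, 0],
    [0, 0, 0, 0, 0, 0],
    [0, 0, 0, 0, 0, 0],
    [0, 0, 0, 0, 0, 0],
    [0, 0, 0, 0, 0, 0]
  ]
}}

```text
time: 16.82
position: [0.6093, -0.2999, 0.0753]
tool_rot: [0.0, 0.961, -0.275, 0.001]
force: [1.1, 1.0, 6.5]
finger_gap: 0.0092
finger_force: 59.6
```

```bash
python3 st.py
```

```text
16.8167 [ 0.6093 -0.2999  0.0753] theta -31.94 [1.1 1.  6.5] [ 0.22 -0.07 -0.  ] 0.009219952579827332
```

Request:
{"name": "apply_moves", "arguments": {
  "steps": [
    [0, 0, -0.1, 0, 0, 0],
    [0, 0, -0.15, 0, 0, 0],
    [0, 0, -0.15, 0, 0, -0.071],
    [0, 0, -0.15, 0, 0, -0.071],
    [0, 0, -0.1, 0, 0, -0.071],
    [0, 0, 0, 0, 0, -0.071],
    [0, 0, 0, 0, 0, -0.071],
    [-0.0093, -0.1745, 0, 0, 0, 0],
    [-0.0093, -0.1745, 0, 0, 0, 0],
    [-0.0093, -0.1745, 0, 0, 0, 0],
    [-0.0093, -0.1745, 0, 0, 0, 0],
    [-0.0093, -0.1745, 0, 0, 0, 0],
    [-0.0093, -0.1745, 0, 0, 0, 0],
    [-0.0093, -0.1745, 0, 0, 0, 0],
    [-0.0093, -0.1745, 0, 0, 0, 0],
    [-0.0093, -0.1745, 0, 0, 0, 0],
    [-0.0093, -0.1745, 0, 0, 0, 0],
    [-0.0093, -0.1745, 0, 0, 0, 0],
    [-0.0093, -0.1745, 0, 0, 0, 0],
    [-0.0093, -0.1745, 0, 0, 0, 0]
  ]
}}

```text
time: 18.48
position: [0.5841, 0.1557, 0.2044]
tool_rot: [-0.0, 1.0, -0.0, 0.0]
force: [0.9, -0.2, -2.0]
finger_gap: 0.0092
finger_force: 58.8
```

Request:
{"name": "apply_moves", "arguments": {
  "steps": [
    [-0.0093, -0.1745, 0, 0, 0, 0],
    [-0.0093, -0.1745, 0, 0, 0, 0],
    [0, 0, 0, 0, 0, 0],
    [0, 0, 0, 0, 0, 0],
    [0, 0, 0, 0, 0, 0]
  ]
}}

```text
time: 18.9
position: [0.5808, 0.2237, 0.204]
tool_rot: [0.0, 1.0, 0.0, 0.0]
force: [1.0, -0.5, -2.6]
finger_gap: 0.0089
finger_force: 59.1
```

```bash
cat > held.py <<'E'
from h import *
i=shot('wrist');f=i['frame'];W=cloud(i);cv2.imwrite('pics/held.png',f)
T,s=tool();print(T[:3,3].round(4),'theta',np.degrees(np.arctan2(T[1,0],T[0,0])).round(2),s['force'].round(1),s['finger_gap'])
hsv=cv2.cvtColor(f,cv2.COLOR_BGR2HSV);g=(hsv[...,0]>40)&(hsv[...,0]<90)&(hsv[...,1]>80)&(W[...,2]>.1)
p=W[g];print(p.min(0).round(4),p.max(0).round(4),'x centre',(p[:,0].min()+p[:,0].max())/2)
v=p[p[:,0]>T[0,3]];print('board y mean',v[:,1].mean(),'low z',v[:,2].min())
E
python3 held.py
```

```text
[0.5809 0.2231 0.204 ] theta -0.03 [ 0.9 -0.  -2.8] 0.008769660616070884
[0.5367 0.1656 0.1326] [0.627  0.2799 0.2918] x centre 0.5818879290713601
board y mean 0.2213487308810464 low z 0.13258920088320358
```

Request:
{"name": "apply_moves", "arguments": {
  "steps": [
    [0.004, -0.002, 0.08, 0, 0, 0],
    [0, 0, 0.1, 0, 0, 0],
    [0, 0, 0.08, 0, 0, 0],
    [0, 0, 0, 0, 0, 0],
    [0, 0, 0.015, 0, 0, 0],
    [0, 0, 0.015, 0, 0, 0],
    [0, 0, 0.015, 0, 0, 0],
    [0, 0, 0.015, 0, 0, 0],
    [0, 0, 0.015, 0, 0, 0],
    [0, 0, 0.015, 0, 0, 0],
    [0, 0, 0, 0, 0, 0]
  ]
}}

```text
time: 19.87
position: [0.5815, 0.2241, 0.1334]
tool_rot: [0.0, 1.0, -0.0, -0.0]
force: [0.3, -2.0, -3.8]
finger_gap: 0.0091
finger_force: 59.0
```

Request:
{"name": "apply_moves", "arguments": {
  "steps": [
    [0, 0, 0.02, 0, 0, 0],
    [0, 0, 0.02, 0, 0, 0],
    [0, 0, 0.02, 0, 0, 0],
    [0, 0, 0.02, 0, 0, 0],
    [0, 0, 0.02, 0, 0, 0],
    [0, 0, 0.015, 0, 0, 0],
    [0, 0, 0.01, 0, 0, 0],
    [0, 0, 0.01, 0, 0, 0],
    [0, 0, 0, 0, 0, 0]
  ]
}}

```text
time: 20.62
position: [0.5815, 0.2242, 0.1065]
tool_rot: [0.0, 1.0, -0.0, -0.0]
force: [0.2, -3.1, -3.3]
finger_gap: 0.0089
finger_force: 59.0
```

Request:
{"name": "apply_moves", "arguments": {
  "steps": [
    [0, 0, 0.015, 0, 0, 0],
    [0, 0, 0.015, 0, 0, 0],
    [0, 0, 0.015, 0, 0, 0],
    [0, 0, 0.012, 0, 0, 0],
    [0, 0, 0.008, 0, 0, 0],
    [0, 0, 0.008, 0, 0, 0],
    [0, 0, 0.008, 0, 0, 0],
    [0, 0, 0.008, 0, 0, 0],
    [0, 0, 0.008, 0, 0, 0],
    [0, 0, 0.005, 0, 0, 0],
    [0, 0, 0, 0, 0, 0]
  ]
}}

```text
time: 21.53
position: [0.5818, 0.2242, 0.0872]
tool_rot: [-0.0, 1.0, -0.0, 0.0]
force: [-2.0, -5.5, 8.2]
finger_gap: 0.0087
finger_force: 60.7
```

Request:
{"name": "apply_moves", "arguments": {
  "steps": [
    [0, 0, 0.005, 0, 0, 0],
    [0, 0, 0.004, 0, 0, 0],
    [0, 0, 0, 0, 0, 0]
  ]
}}

```text
time: 21.78
position: [0.582, 0.2243, 0.087]
tool_rot: [-0.0, 1.0, -0.0, 0.001]
force: [-11.2, -8.0, 27.5]
finger_gap: 0.0091
finger_force: 63.6
```

Request:
{"name": "apply_moves", "arguments": {
  "claw": 32,
  "steps": [
    [0, 0, 0, 0, 0, 0],
    [0, 0, 0, 0, 0, 0],
    [0, 0, 0, 0, 0, 0],
    [0, 0, -0.1, 0, 0, 0],
    [0, 0, -0.155, 0, 0, 0],
    [0, 0, -0.155, 0, 0, 0],
    [0, 0, -0.155, 0, 0, 0],
    [0, 0, -0.155, 0, 0, 0],
    [-0.066, 0.182, 0, 0, 0, 0],
    [-0.066, 0.182, 0, 0, 0, 0],
    [-0.066, 0.182, 0, 0, 0, 0],
    [-0.066, 0.182, 0, 0, 0, 0],
    [-0.066, 0.182, 0, 0, 0, 0],
    [-0.066, 0.182, 0, 0, 0, 0],
    [-0.066, 0.182, 0, 0, 0, 0],
    [-0.066, 0.182, 0, 0, 0, 0],
    [-0.066, 0.182, 0, 0, 0, 0],
    [-0.066, 0.182, 0, 0, 0, 0],
    [-0.066, 0.182, 0, 0, 0, 0],
    [-0.066, 0.182, 0, 0, 0, 0]
  ]
}}

```text
time: 23.45
position: [0.4223, -0.2139, 0.2287]
tool_rot: [-0.0, 1.0, 0.0, 0.0]
force: [1.1, 0.6, -0.3]
finger_gap: 0.032
finger_force: 0.0
```

Request:
{"name": "apply_moves", "arguments": {
  "steps": [
    [-0.066, 0.182, 0, 0, 0, 0],
    [0, 0, 0, 0, 0, 0],
    [0, 0, 0, 0, 0, 0],
    [0, 0, 0, 0, 0, 0]
  ]
}}

```text
time: 23.78
position: [0.4101, -0.2487, 0.2285]
tool_rot: [-0.0, 1.0, -0.0, -0.0]
force: [0.5, 0.2, 1.0]
finger_gap: 0.0317
finger_force: 0.0
```

```bash
python3 look.py; python3 - <<'E'
from h import *
bars(cloud(shot('top')))
bars(cloud(shot('top')),.075,.115,(.53,.63,.19,.31))
E
```

```text
bar px [435. 156.] 1215 rect 459.0 -327.5 [11. 40.] mean [ 0.4595 -0.3267  0.0999] dir -13.4
bar px [180. 194.] 1180 rect 434.6 -161.9 [40. 11.] mean [ 0.4354 -0.1626  0.0999] dir 30.4
[ 0.4103 -0.2482  0.2286] theta 0.03 23.8333
bar px [169. 186.] 221 rect 592.7 223.0 [11. 65.] mean [0.5816 0.2212 0.1076] dir 0.8
bar px [138. 186.] 232 rect 581.5 274.7 [11. 42.] mean [0.5798 0.2729 0.1082] dir -0.5
bar px [310. 212.] 173 rect 546.4 -15.0 [24. 24.] mean [ 0.5458 -0.015   0.0986] dir 69.1
bar px [492. 269.] 191 rect 457.0 -327.6 [11. 40.] mean [ 0.4571 -0.3267  0.1008] dir -12.8
bar px [395. 281.] 161 rect 432.3 -161.9 [40. 10.] mean [ 0.4324 -0.1613  0.1014] dir 30.2
bar px [606. 411.] 269 rect 227.6 -519.0 [56.  4.] mean [ 0.2265 -0.519   0.104 ] dir 14.2
bar px [140. 187.] 444 rect 580.5 276.8 [15. 90.] mean [0.5793 0.2735 0.0971] dir -0.1
bar px [171. 188.] 388 rect 579.8 224.9 [15. 92.] mean [0.5794 0.2219 0.0972] dir 0.0
```

Request:
{"name": "apply_moves", "arguments": {
  "steps": [
    [0.079, 0.131, 0, 0, 0, 0],
    [0.079, 0.131, 0, 0, 0, 0],
    [0.079, 0.131, 0, 0, 0, 0],
    [0, 0, 0, 0, 0, 0.049],
    [0, 0, 0, 0, 0, 0.049],
    [0, 0, 0, 0, 0, 0.049],
    [0, 0, 0, 0, 0, 0],
    [0, 0, 0.13, 0, 0, 0],
    [0, 0, 0.13, 0, 0, 0],
    [0, 0, 0.13, 0, 0, 0],
    [0, 0, 0.13, 0, 0, 0],
    [0, 0, 0.12, 0, 0, 0],
    [0, 0, 0.06, 0, 0, 0],
    [0, 0, 0.05, 0, 0, 0],
    [0, 0, 0.025, 0, 0, 0],
    [0, 0, 0, 0, 0, 0]
  ]
}}

```text
time: 25.27
position: [0.4575, -0.3273, 0.0735]
tool_rot: [-0.0, 0.993, -0.115, -0.0]
force: [0.4, 0.2, 0.1]
finger_gap: 0.0322
finger_force: 0.0
```

Request:
{"name": "apply_moves", "arguments": {
  "claw": 0,
  "steps": [
    [0, 0, 0, 0, 0, 0],
    [0, 0, 0, 0, 0, 0],
    [0, 0, 0, 0, 0, 0],
    [0, 0, 0, 0, 0, 0],
    [0, 0, 0, 0, 0, 0],
    [0, 0, 0, 0, 0, 0]
  ]
}}

```text
time: 25.77
position: [0.4579, -0.3278, 0.075]
tool_rot: [0.0, 0.993, -0.115, 0.001]
force: [0.6, 1.8, 6.4]
finger_gap: 0.0089
finger_force: 59.2
```

```bash
python3 st.py
```

```text
25.7667 [ 0.4579 -0.3278  0.075 ] theta -13.23 [0.6 1.8 6.4] [ 0.4  -0.11  0.01] 0.008924288439266162
```

Request:
{"name": "apply_moves", "arguments": {
  "steps": [
    [0, 0, -0.1, 0, 0, 0],
    [0, 0, -0.15, 0, 0, 0],
    [0, 0, -0.15, 0, 0, -0.049],
    [0, 0, -0.15, 0, 0, -0.049],
    [0, 0, -0.1, 0, 0, -0.049],
    [0.0441, -0.1783, 0, 0, 0, 0],
    [0.0441, -0.1783, 0, 0, 0, 0],
    [0.0441, -0.1783, 0, 0, 0, 0],
    [0.0441, -0.1783, 0, 0, 0, 0],
    [0.0441, -0.1783, 0, 0, 0, 0],
    [0.0441, -0.1783, 0, 0, 0, 0],
    [0.0441, -0.1783, 0, 0, 0, 0],
    [0.0441, -0.1783, 0, 0, 0, 0],
    [0.0441, -0.1783, 0, 0, 0, 0],
    [0.0441, -0.1783, 0, 0, 0, 0],
    [0.0441, -0.1783, 0, 0, 0, 0],
    [0.0441, -0.1783, 0, 0, 0, 0],
    [0.0441, -0.1783, 0, 0, 0, 0],
    [0.0441, -0.1783, 0, 0, 0, 0]
  ]
}}

```text
time: 27.35
position: [0.581, 0.1736, 0.2043]
tool_rot: [-0.0, 1.0, 0.0, 0.0]
force: [1.1, -0.4, -2.0]
finger_gap: 0.0091
finger_force: 59.1
```

Request:
{"name": "apply_moves", "arguments": {
  "steps": [
    [0, 0, 0, 0, 0, 0],
    [0, 0, 0, 0, 0, 0],
    [0, 0, 0, 0, 0, 0],
    [0, 0, 0, 0, 0, 0]
  ]
}}

```text
time: 27.68
position: [0.5808, 0.1708, 0.204]
tool_rot: [0.0, 1.0, -0.0, 0.0]
force: [0.2, -0.5, -1.8]
finger_gap: 0.0088
finger_force: 59.3
```

```bash
python3 held.py
```

```text
[0.5809 0.1706 0.204 ] theta -0.07 [ 0.5  0.5 -1.5] 0.00914644799987349
[0.537  0.117  0.1338] [0.6271 0.2245 0.2911] x centre 0.5820416454767223
board y mean 0.16979656441507865 low z 0.1338499868056327
```

Request:
{"name": "apply_moves", "arguments": {
  "steps": [
    [0.004, -0.003, 0.08, 0, 0, 0],
    [0, 0, 0.1, 0, 0, 0],
    [0, 0, 0.08, 0, 0, 0],
    [0, 0, 0, 0, 0, 0],
    [0, 0, 0.015, 0, 0, 0],
    [0, 0, 0.015, 0, 0, 0],
    [0, 0, 0.015, 0, 0, 0],
    [0, 0, 0.015, 0, 0, 0],
    [0, 0, 0.015, 0, 0, 0],
    [0, 0, 0.015, 0, 0, 0],
    [0, 0, 0, 0, 0, 0]
  ]
}}

```text
time: 28.65
position: [0.5816, 0.1722, 0.1332]
tool_rot: [0.0, 1.0, -0.0, -0.0]
force: [-0.0, -0.9, -2.4]
finger_gap: 0.0092
finger_force: 59.2
```

Request:
{"name": "apply_moves", "arguments": {
  "steps": [
    [0, 0, 0.02, 0, 0, 0],
    [0, 0, 0.02, 0, 0, 0],
    [0, 0, 0.02, 0, 0, 0],
    [0, 0, 0.02, 0, 0, 0],
    [0, 0, 0.02, 0, 0, 0],
    [0, 0, 0.015, 0, 0, 0],
    [0, 0, 0.01, 0, 0, 0],
    [0, 0, 0.01, 0, 0, 0],
    [0, 0, 0, 0, 0, 0]
  ]
}}

```text
time: 29.4
position: [0.5828, 0.1726, 0.1109]
tool_rot: [-0.0, 1.0, 0.0, 0.002]
force: [-13.6, -5.5, 45.3]
finger_gap: 0.0087
finger_force: 67.0
```

It stopped hard with the lower edge at about 36–37 mm, so slot 2 is the blanked one. I'll draw the card out and use slot 1.

Request:
{"name": "apply_moves", "arguments": {
  "steps": [
    [0, 0, -0.03, 0, 0, 0],
    [0, 0, -0.06, 0, 0, 0],
    [0, 0, -0.1, 0, 0, 0],
    [0, 0, -0.1, 0, 0, 0],
    [0, 0, -0.1, 0, 0, 0],
    [0, 0, -0.095, 0, 0, 0],
    [0, 0.13, 0, 0, 0, 0],
    [0, 0.13, 0, 0, 0, 0],
    [0, 0, 0, 0, 0, 0],
    [0, 0, 0, 0, 0, 0],
    [0, 0, 0, 0, 0, 0]
  ]
}}

```text
time: 30.32
position: [0.5817, 0.1206, 0.2038]
tool_rot: [-0.0, 1.0, -0.0, -0.0]
force: [-0.0, 0.6, -1.0]
finger_gap: 0.009
finger_force: 59.7
```

```bash
python3 held.py
```

```text
[0.5817 0.1209 0.2037] theta 0.01 [-0.4 -0.3 -2.1] 0.008785698922075275
[0.5374 0.0654 0.1355] [0.6277 0.1752 0.2904] x centre 0.5825489349676611
board y mean 0.12024154912211771 low z 0.13546588090994818
```

Request:
{"name": "apply_moves", "arguments": {
  "steps": [
    [0, 0.006, 0.08, 0, 0, 0],
    [0, 0, 0.1, 0, 0, 0],
    [0, 0, 0.08, 0, 0, 0],
    [0, 0, 0, 0, 0, 0],
    [0, 0, 0.015, 0, 0, 0],
    [0, 0, 0.015, 0, 0, 0],
    [0, 0, 0.015, 0, 0, 0],
    [0, 0, 0.015, 0, 0, 0],
    [0, 0, 0.015, 0, 0, 0],
    [0, 0, 0.015, 0, 0, 0],
    [0, 0, 0, 0, 0, 0]
  ]
}}

```text
time: 31.28
position: [0.5815, 0.1191, 0.1331]
tool_rot: [-0.0, 1.0, -0.0, -0.0]
force: [0.1, -0.1, -3.2]
finger_gap: 0.0089
finger_force: 59.7
```

Request:
{"name": "apply_moves", "arguments": {
  "steps": [
    [0, 0, 0.02, 0, 0, 0],
    [0, 0, 0.02, 0, 0, 0],
    [0, 0, 0.02, 0, 0, 0],
    [0, 0, 0.02, 0, 0, 0],
    [0, 0, 0.02, 0, 0, 0],
    [0, 0, 0.015, 0, 0, 0],
    [0, 0, 0.01, 0, 0, 0],
    [0, 0, 0.01, 0, 0, 0],
    [0, 0, 0, 0, 0, 0]
  ]
}}

```text
time: 32.03
position: [0.5816, 0.1191, 0.1063]
tool_rot: [-0.0, 1.0, -0.0, -0.0]
force: [-0.5, 0.6, -1.7]
finger_gap: 0.0089
finger_force: 59.7
```

Request:
{"name": "apply_moves", "arguments": {
  "steps": [
    [0, 0, 0.015, 0, 0, 0],
    [0, 0, 0.015, 0, 0, 0],
    [0, 0, 0.015, 0, 0, 0],
    [0, 0, 0.012, 0, 0, 0],
    [0, 0, 0.008, 0, 0, 0],
    [0, 0, 0.008, 0, 0, 0],
    [0, 0, 0.008, 0, 0, 0],
    [0, 0, 0.008, 0, 0, 0],
    [0, 0, 0.008, 0, 0, 0],
    [0, 0, 0.005, 0, 0, 0],
    [0, 0, 0, 0, 0, 0]
  ]
}}

```text
time: 32.95
position: [0.5818, 0.1191, 0.0869]
tool_rot: [-0.0, 1.0, -0.0, 0.0]
force: [-4.4, -0.1, 7.2]
finger_gap: 0.0092
finger_force: 61.3
```

Request:
{"name": "apply_moves", "arguments": {
  "steps": [
    [0, 0, 0.005, 0, 0, 0],
    [0, 0, 0.004, 0, 0, 0],
    [0, 0, 0, 0, 0, 0]
  ]
}}

```text
time: 33.2
position: [0.5819, 0.1192, 0.0866]
tool_rot: [-0.0, 1.0, 0.0, 0.001]
force: [-12.2, -0.9, 25.1]
finger_gap: 0.0089
finger_force: 64.1
```

Request:
{"name": "apply_moves", "arguments": {
  "claw": 32,
  "steps": [
    [0, 0, 0, 0, 0, 0],
    [0, 0, 0, 0, 0, 0],
    [0, 0, 0, 0, 0, 0],
    [0, 0, -0.1, 0, 0, 0],
    [0, 0, -0.155, 0, 0, 0],
    [0, 0, -0.155, 0, 0, 0],
    [0, 0, -0.155, 0, 0, 0],
    [0, 0, -0.155, 0, 0, 0],
    [-0.0955, 0.139, 0, 0, 0, 0],
    [-0.0955, 0.139, 0, 0, 0, 0],
    [-0.0955, 0.139, 0, 0, 0, 0],
    [-0.0955, 0.139, 0, 0, 0, 0],
    [-0.0955, 0.139, 0, 0, 0, 0],
    [-0.0955, 0.139, 0, 0, 0, 0],
    [-0.0955, 0.139, 0, 0, 0, 0],
    [-0.0955, 0.139, 0, 0, 0, 0],
    [-0.0955, 0.139, 0, 0, 0, 0],
    [0, 0, 0, 0, 0, 0],
    [0, 0, 0, 0, 0, 0],
    [0, 0, 0, 0, 0, 0]
  ]
}}

```text
time: 34.87
position: [0.41, -0.131, 0.2285]
tool_rot: [-0.0, 1.0, -0.0, 0.0]
force: [-0.3, 1.4, 0.6]
finger_gap: 0.032
finger_force: 0.0
```

```bash
python3 look.py; python3 - <<'E'
from h import *
bars(cloud(shot('top')),.09,.13)
E
```

```text
bar px [116.  10.] 858 rect 543.1 -15.4 [13. 25.] mean [ 0.5435 -0.017   0.0972] dir -83.0
bar px [358. 195.] 952 rect 434.5 -161.5 [40. 10.] mean [ 0.4353 -0.1611  0.1007] dir 30.4
[ 0.4102 -0.1306  0.2284] theta 0.02 34.9167
bar px [138. 186.] 325 rect 580.2 274.9 [12. 89.] mean [0.5792 0.2734 0.1061] dir -0.5
bar px [169. 187.] 312 rect 580.4 223.1 [11. 90.] mean [0.5795 0.2216 0.1059] dir -0.1
bar px [231. 190.] 252 rect 579.4 119.8 [89. 11.] mean [0.5777 0.1188 0.1073] dir 0.3
bar px [310. 212.] 175 rect 546.3 -15.1 [24. 24.] mean [ 0.5457 -0.0152  0.0984] dir 57.6
```

Request:
{"name": "apply_moves", "arguments": {
  "steps": [
    [0.057, 0.076, 0, 0, 0, 0],
    [0.057, 0.076, 0, 0, 0, 0],
    [0, 0, 0, 0, 0, -0.0676],
    [0, 0, 0, 0, 0, -0.0676],
    [0, 0, 0, 0, 0, -0.0676],
    [0, 0, 0, 0, 0, -0.0676],
    [0, 0, 0, 0, 0, -0.0676],
    [0, 0, 0, 0, 0, 0],
    [0, 0, 0.13, 0, 0, 0],
    [0, 0, 0.13, 0, 0, 0],
    [0, 0, 0.13, 0, 0, 0],
    [0, 0, 0.13, 0, 0, 0],
    [0, 0, 0.12, 0, 0, 0],
    [0, 0, 0.06, 0, 0, 0],
    [0, 0, 0.05, 0, 0, 0],
    [0, 0, 0.025, 0, 0, 0],
    [0, 0, 0, 0, 0, 0]
  ]
}}

```text
time: 36.38
position: [0.4326, -0.161, 0.0729]
tool_rot: [-0.0, 0.965, 0.262, -0.0]
force: [0.4, 1.1, -1.0]
finger_gap: 0.0322
finger_force: 0.0
```

Request:
{"name": "apply_moves", "arguments": {
  "claw": 0,
  "steps": [
    [0, 0, 0, 0, 0, 0],
    [0, 0, 0, 0, 0, 0],
    [0, 0, 0, 0, 0, 0],
    [0, 0, 0, 0, 0, 0],
    [0, 0, 0, 0, 0, 0],
    [0, 0, 0, 0, 0, 0]
  ]
}}

```text
time: 36.88
position: [0.4332, -0.1618, 0.0745]
tool_rot: [0.001, 0.965, 0.262, 0.001]
force: [0.8, 0.5, 7.5]
finger_gap: 0.0093
finger_force: 59.7
```

```bash
python3 st.py
```

```text
36.8833 [ 0.4332 -0.1618  0.0745] theta 30.4 [0.8 0.5 7.5] [ 0.13 -0.14 -0.03] 0.009306802709214818
```

Request:
{"name": "apply_moves", "arguments": {
  "steps": [
    [0, 0, -0.1, 0, 0, 0],
    [0, 0, -0.15, 0, 0, 0],
    [0, 0, -0.15, 0, 0, 0.0676],
    [0, 0, -0.15, 0, 0, 0.0676],
    [0, 0, -0.1, 0, 0, 0.0676],
    [0, 0, 0, 0, 0, 0.0676],
    [0, 0, 0, 0, 0, 0.0676],
    [0.0825, -0.1272, 0, 0, 0, 0],
    [0.0825, -0.1272, 0, 0, 0, 0],
    [0.0825, -0.1272, 0, 0, 0, 0],
    [0.0825, -0.1272, 0, 0, 0, 0],
    [0.0825, -0.1272, 0, 0, 0, 0],
    [0.0825, -0.1272, 0, 0, 0, 0],
    [0.0825, -0.1272, 0, 0, 0, 0],
    [0.0825, -0.1272, 0, 0, 0, 0],
    [0.0825, -0.1272, 0, 0, 0, 0],
    [0, 0, 0, 0, 0, 0],
    [0, 0, 0, 0, 0, 0],
    [0, 0, 0, 0, 0, 0],
    [0, 0, 0, 0, 0, 0]
  ]
}}

```text
time: 38.55
position: [0.5807, 0.0667, 0.2037]
tool_rot: [0.0, 1.0, -0.0, -0.0]
force: [0.8, -0.7, -2.6]
finger_gap: 0.0089
finger_force: 59.1
```

```bash
python3 held.py
```

```text
[0.5808 0.0666 0.2038] theta -0.06 [-0.4 -0.4 -2. ] 0.009358357245223263
[0.5367 0.0115 0.1323] [0.6273 0.1205 0.2908] x centre 0.5820123231812113
board y mean 0.06586347716101511 low z 0.1323084141858579
```

Request:
{"name": "apply_moves", "arguments": {
  "steps": [
    [0.004, -0.002, 0.08, 0, 0, 0],
    [0, 0, 0.1, 0, 0, 0],
    [0, 0, 0.08, 0, 0, 0],
    [0, 0, 0, 0, 0, 0],
    [0, 0, 0.015, 0, 0, 0],
    [0, 0, 0.015, 0, 0, 0],
    [0, 0, 0.015, 0, 0, 0],
    [0, 0, 0.015, 0, 0, 0],
    [0, 0, 0.015, 0, 0, 0],
    [0, 0, 0.015, 0, 0, 0],
    [0, 0, 0, 0, 0, 0]
  ]
}}

```text
time: 39.52
position: [0.5817, 0.0679, 0.1329]
tool_rot: [-0.0, 1.0, -0.0, -0.0]
force: [0.2, 0.4, -2.3]
finger_gap: 0.0092
finger_force: 59.1
```

Request:
{"name": "apply_moves", "arguments": {
  "steps": [
    [0, 0, 0.02, 0, 0, 0],
    [0, 0, 0.02, 0, 0, 0],
    [0, 0, 0.02, 0, 0, 0],
    [0, 0, 0.02, 0, 0, 0],
    [0, 0, 0.02, 0, 0, 0],
    [0, 0, 0.015, 0, 0, 0],
    [0, 0, 0.01, 0, 0, 0],
    [0, 0, 0.01, 0, 0, 0],
    [0, 0, 0, 0, 0, 0]
  ]
}}

```text
time: 40.27
position: [0.5818, 0.0679, 0.1061]
tool_rot: [-0.0, 1.0, -0.0, -0.0]
force: [0.5, 0.1, -2.0]
finger_gap: 0.0088
finger_force: 59.1
```

Request:
{"name": "apply_moves", "arguments": {
  "steps": [
    [0, 0, 0.015, 0, 0, 0],
    [0, 0, 0.015, 0, 0, 0],
    [0, 0, 0.015, 0, 0, 0],
    [0, 0, 0.012, 0, 0, 0],
    [0, 0, 0.008, 0, 0, 0],
    [0, 0, 0.008, 0, 0, 0],
    [0, 0, 0.008, 0, 0, 0],
    [0, 0, 0.008, 0, 0, 0],
    [0, 0, 0.008, 0, 0, 0],
    [0, 0, 0.005, 0, 0, 0],
    [0, 0, 0, 0, 0, 0]
  ]
}}

```text
time: 41.18
position: [0.582, 0.0679, 0.0865]
tool_rot: [-0.0, 1.0, -0.0, 0.0]
force: [-2.0, -0.3, 4.1]
finger_gap: 0.009
finger_force: 60.2
```

Request:
{"name": "apply_moves", "arguments": {
  "steps": [
    [0, 0, 0.005, 0, 0, 0],
    [0, 0, 0.004, 0, 0, 0],
    [0, 0, 0, 0, 0, 0]
  ]
}}

```text
time: 41.43
position: [0.5823, 0.0679, 0.0863]
tool_rot: [0.0, 1.0, 0.0, 0.001]
force: [-11.1, 0.1, 24.3]
finger_gap: 0.0089
finger_force: 63.4
```

Request:
{"name": "apply_moves", "arguments": {
  "claw": 32,
  "steps": [
    [0, 0, 0, 0, 0, 0],
    [0, 0, 0, 0, 0, 0],
    [0, 0, 0, 0, 0, 0],
    [0, 0, -0.1, 0, 0, 0],
    [0, 0, -0.155, 0, 0, 0],
    [0, 0, -0.155, 0, 0, 0],
    [0, 0, -0.155, 0, 0, 0],
    [0, 0, -0.155, 0, 0, 0],
    [-0.102, -0.128, 0, 0, 0, 0],
    [-0.102, -0.128, 0, 0, 0, 0],
    [-0.102, -0.128, 0, 0, 0, 0],
    [-0.102, -0.128, 0, 0, 0, 0],
    [0, 0, 0, 0, 0, 0],
    [0, 0, 0, 0, 0, 0],
    [0, 0, 0, 0, 0, 0]
  ]
}}

```text
time: 42.68
position: [0.5005, 0.1701, 0.2283]
tool_rot: [0.0, 1.0, 0.0, 0.0]
force: [0.3, -0.2, -0.3]
finger_gap: 0.0318
finger_force: 0.0
```

```bash
python3 - <<'E'
from h import *
i=shot('wrist');cv2.imwrite('pics/seated.png',i['frame']);W=cloud(i);x,y,z=W[...,0],W[...,1],W[...,2]
for c in (.0664,.1182,.2221,.2743):
    m=(abs(y-c)<.006)&(z>.105)&(z<.16)
    b=(abs(y-c)<.004)&(z>.085)&(z<.1)
    print(c,m.sum(),np.percentile(z[m],[20,50,80,95]).round(4),'board x',x[(abs(y-c)<.006)&(z>.085)].min().round(4),x[(abs(y-c)<.006)&(z>.085)].max().round(4),'board top z',np.median(z[b&(x>.61)]).round(4) if (b&(x>.61)).any() else None)
E
python3 st.py
```

```text
0.0664 1164 [0.1121 0.1127 0.1133 0.1138] board x 0.5385 0.6283 board top z 0.0904
0.1182 1021 [0.1122 0.1128 0.1134 0.114 ] board x 0.4918 0.6271 board top z 0.0907
0.2221 1303 [0.1119 0.1127 0.1134 0.114 ] board x 0.4921 0.6276 board top z 0.0906
0.2743 1505 [0.1111 0.1127 0.1133 0.114 ] board x 0.5379 0.6278 board top z 0.0903
42.7333 [0.5008 0.1697 0.2282] theta -0.03 [ 0.7  0.8 -0.3] [ 0.03 -0.02  0.01] 0.03193711521460517
```

View pics/seated.png

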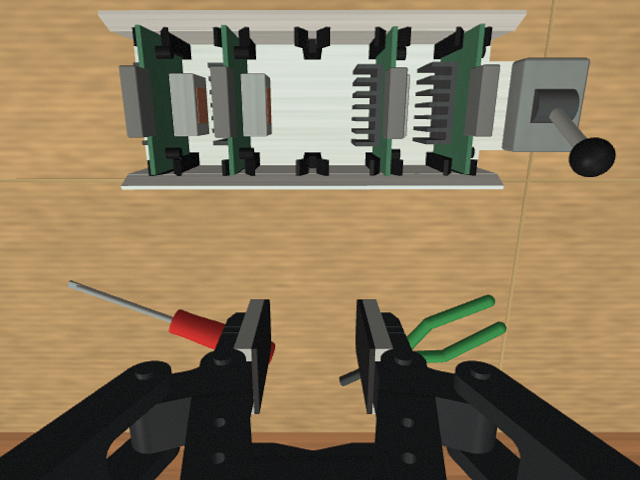

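All four cards sit level, with bar tops 12 mm higher than when they stood on the bench, so all are home. Slot 2 is empty. Next I'll switch the supply on.

Request:
{"name": "apply_moves", "arguments": {
  "claw": 0,
  "newtons": 40,
  "steps": [
    [0, 0.186, 0, 0, 0, 0],
    [0, 0.186, 0, 0, 0, 0],
    [0, 0.186, 0, 0, 0, 0],
    [0, 0.186, 0, 0, 0, 0],
    [0, 0.186, 0, 0, 0, 0],
    [0, 0, 0.143, 0, 0, 0],
    [0, 0, 0.143, 0, 0, 0],
    [0, 0, 0.143, 0, 0, 0],
    [0, 0, 0.143, 0, 0, 0],
    [0, 0, 0.143, 0, 0, 0],
    [0, 0, 0, 0, 0, 0],
    [0.06, 0, 0, 0, 0, 0],
    [0.06, 0, 0, 0, 0, 0],
    [0.06, 0, 0, 0, 0, 0],
    [0.06, 0, 0, 0, 0, 0],
    [0.06, 0, 0, 0, 0, 0],
    [0.06, 0, 0, 0, 0, 0],
    [0.05, 0, 0, 0, 0, 0],
    [0.01, 0, 0, 0, 0, 0],
    [0, 0, 0, 0, 0, 0]
  ]
}}

```text
time: 44.4
position: [0.5848, -0.0161, 0.0858]
tool_rot: [-0.0, 1.0, -0.0, 0.0]
force: [0.6, 1.1, -1.0]
finger_gap: -0.0002
finger_force: 0.0
```

Request:
{"name": "apply_moves", "arguments": {
  "steps": [
    [0.01, 0, 0, 0, 0, 0],
    [0.01, 0, 0, 0, 0, 0],
    [0, 0, 0, 0, 0, 0]
  ]
}}

```text
time: 44.65
position: [0.5882, -0.0158, 0.0855]
tool_rot: [-0.0, 1.0, -0.0, -0.0]
force: [-0.0, -0.1, -0.9]
finger_gap: -0.0
finger_force: 0.1
```

Request:
{"name": "apply_moves", "arguments": {
  "steps": [
    [0.01, 0, 0, 0, 0, 0],
    [0.008, 0, 0, 0, 0, 0],
    [0, 0, 0, 0, 0, 0]
  ]
}}

```text
time: 44.9
position: [0.5919, -0.0157, 0.0853]
tool_rot: [-0.0, 1.0, -0.0, -0.0]
force: [-0.8, -0.1, -0.7]
finger_gap: 0.0001
finger_force: 0.7
```

Request:
{"name": "apply_moves", "arguments": {
  "steps": [
    [0.008, 0, 0, 0, 0, 0],
    [0.008, 0, 0, 0, 0, 0],
    [0, 0, 0, 0, 0, 0]
  ]
}}

```text
time: 45.15
position: [0.5928, -0.0157, 0.085]
tool_rot: [-0.0, 1.0, 0.0, -0.003]
force: [-24.1, -0.5, 11.0]
finger_gap: -0.0001
finger_force: 11.9
```

```bash
python3 st.py
```

```text
45.15 [ 0.5928 -0.0157  0.085 ] theta 0.01 [-24.1  -0.5  11. ] [-0.1   3.9   0.05] -0.0001180196800245553
```

At the stop with 24 N. I'll back off, lift clear and check.

Request:
{"name": "apply_moves", "arguments": {
  "steps": [
    [-0.05, 0, 0, 0, 0, 0],
    [-0.05, 0, 0, 0, 0, 0],
    [0, 0, -0.15, 0, 0, 0],
    [0, 0, -0.15, 0, 0, 0],
    [0, 0, -0.15, 0, 0, 0],
    [0, 0, -0.15, 0, 0, 0],
    [0, 0, -0.15, 0, 0, 0],
    [-0.15, 0, 0, 0, 0, 0],
    [-0.15, 0, 0, 0, 0, 0],
    [-0.15, 0, 0, 0, 0, 0],
    [-0.15, 0, 0, 0, 0, 0],
    [-0.15, 0, 0, 0, 0, 0],
    [0, 0, 0, 0, 0, 0],
    [0, 0, 0, 0, 0, 0],
    [0, 0, 0, 0, 0, 0]
  ]
}}

```text
time: 46.4
position: [0.4253, -0.0158, 0.2356]
tool_rot: [0.0, 1.0, -0.0, 0.001]
force: [0.2, 0.0, -0.7]
finger_gap: -0.0004
finger_force: 0.0
```

```bash
python3 - <<'E'
from h import *
cv2.imwrite('pics/end.png',shot('scene')['frame']);bars(cloud(shot('top')),.09,.13)
E
python3 st.py
```

```text
bar px [138. 186.] 329 rect 580.4 274.4 [11. 90.] mean [0.5792 0.2734 0.1059] dir -0.5
bar px [169. 187.] 307 rect 580.0 222.8 [89. 11.] mean [0.5785 0.2216 0.1061] dir -0.1
bar px [231. 186.] 206 rect 592.5 119.7 [11. 63.] mean [0.5838 0.1186 0.1093] dir 1.5
bar px [262. 189.] 225 rect 582.9 67.3 [85. 10.] mean [0.5802 0.0665 0.1076] dir 0.0
bar px [311. 173.] 175 rect 613.8 -14.8 [24. 24.] mean [ 0.6125 -0.0152  0.0982] dir 85.4
bar px [609. 396.] 982 rect 250.7 -520.1 [37. 95.] mean [ 0.2525 -0.5195  0.1106] dir -3.3
46.5 [ 0.4256 -0.0158  0.2352] theta -0.0 [-0.5  0.3  0.7] [0.   0.04 0.03] 9.899244763788464e-05
```

View pics/end.png

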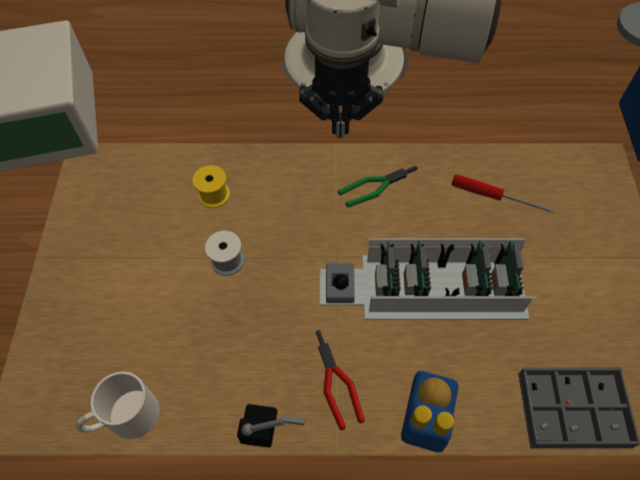

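All four cards are seated. The switch ball at x = 0.614 means ON, and the white spool has not moved from (224,252).

```bash
python3 -c "
from station import hand_in
print(hand_in())"
```

```text
the job is handed in; nothing more can be done
None
```

The job is handed in: I switched the supply off first, pressed all four cards fully home in slots 0, 1, 3 and 4 (slot 2 was the blanked one), switched the supply on again, and left the spool where it stood.

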